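# Roll the rolling pin to its parking line

## Robot

A 6-joint arm with a two-finger parallel gripper is mounted at the origin on the work surface. World frame = base frame: x ahead of the robot, y to its left, z up, the work surface at z = 0. Lengths are in m, angles in rad, forces in N, time in s.
With the tool pointing down it reaches from about 0.3 to 0.875 m from the base axis. Payload 6.4 kg.
Tool frame: the origin (TCP) lies at the very end of the fingers, on their centre line; the grasp point (between the pads) lies 19 mm behind it (ctrl.tcp_to_grasp is the distance from the TCP to the grasp point, in m); z points along the fingers, y is the direction in which the jaws open and shut (so a half turn about z gives the same grasp; the last joint's range is limited). The gripper opens to 85 mm and grips with 20 to 120 N. Pads are 22 mm wide; open, the fingers measure 114 mm over their backs; the gripper's body (76 mm by 85 mm) begins 54 mm behind the grasp point. The pads swing forward as they close: fully open they stand 13 mm farther back than shut.
Start: joints at [1.111, 0.181, 1.607, -0, 1.354, -0.206], TCP at [0.144, 0.557, 0.231] pointing down, gripper open.
Joint ranges: [-2.99, 2.99], [-0.89, 2.07], [0.3, 2.58], [-1.14, 4.28], [0, 2.63], [-3.12, 3.12]. Speed limits (rad/s): [2.57, 2.57, 3.01, 3.14, 3.14, 3.14].

## Interface

Orientations are given as a unit quaternion [w, x, y, z].
In Python, from bench import ctrl gives the robot as it stands. The module is installed in compiled form; this text tells all that it offers.
- The arm moves only by the tool drive_tool, never from a script. Its argument "deltas" is a list of rows, each an object with "slide": the shift along the tool's x, y, z as a fraction of full scale, a list of three; "delta_rot": the turn, a rotation vector about the tool's x, y, z as a fraction of full scale, a list of three; "hand": the opening, from 0 (shut) to 1 (fully open). In form: [{"slide": [tx, ty, tz], "delta_rot": [wx, wy, wz], "hand": hand}, ...]. A call has exactly 5 rows; each row shifts and turns the commanded pose from where the row before left it, along the tool's axes as they then stand; what a row does not reach is not made up. Full scale, the value 1, is 50 mm for a shift and 180 degrees for a turn. A row lasts 1/8 s, in which the tool goes at most 62.5 mm and 10.7 degrees, less where a joint would pass 70% of its speed; a pose out of reach is approached as far as the arm can. A call with a number of a shift or a turn outside -1 to 1 is refused whole. A call with a gripper value outside its range is refused whole. The fingers move at their own pace and stop on an object; the grip force is fixed at half the most. Time passes only in rows, so rows that do not move let the fingers close, or fill a call up. It gives the time, the measured TCP pose, the force and the opening at its end, in the units of the state.
- ctrl.get_obs(): the state, without advancing time (a new reading comes with each control period).
- ctrl.camera(name): name is "side" or "top"; returns a dict with "frame" (384x512x3 uint8, red, green, blue), "mtx" (3x3 intrinsics, pixels), "R" (3x3) and "t" (3): a world point X has camera coordinates R X + t. Camera axes: x right, y down, z forward; pixel columns grow to the right and rows downward; lengths in m; the calibration is good to about 2 mm. A picture is of the moment at which its call begins. There is no depth.
- ctrl.hand_in(): hands the job in, once; it reports no verdict.
The state is a dict: "time_s": time; "q": joint angles; "dq": joint speeds; "joint_efforts": joint torques, N m; "eef_pos": TCP position; "eef_rot": TCP orientation; "wrist_force": force on the tool from outside, world axes, zero at the start; "torque": the same for the moment, N m; "opening": opening from 0.0 (shut) to 1.0 (fully open).
Only numpy, scipy, OpenCV 4.12 (cv2) and the standard library are available. Lean on these libraries where they do the work, as an engineer would, in place of code of your own. Each camera call takes 0.05 s, during which the arm holds its last target.

## Task

The middle of the pastry board is needed for the next loaves: with your fingertips on top of the rolling pin's barrel, roll it over and over (do not grip or lift it) across the board until it rests centred over the dark inlaid strip, lying along the strip between the two brass studs. Keep it under control so that it never runs away fast, touch only the upper part of the pin, then take your fingers off and leave it lying still, with everything else left where it is.

Things in the scene. Friction and masses are not known exactly. Their poses are not given: they have to be found in the camera images.
- pin: Pale wooden rolling pin, one solid piece, 0.5-0.75 kg, friction about 0.6. Barrel 70 mm thick, 180 mm long; at each end a handle 27 mm thick, 60 mm long (300 mm overall). Lies on the board; origin at its centre, on its axis (35 mm above the board); x along the pin, y and z turn with it as it rolls. Rolls freely either way with little resistance: left at 0.1 m/s it coasts about 1 cm.
- park: The parking place: a flush dark wooden strip 360 mm long and 20 mm wide inlaid in the board, with a brass stud (16 mm across, 6 mm high) just past each end, 195 mm from its centre. Origin on the board's top at the middle of the strip; x along the strip, y across it, z up. At the start roughly parallel to the pin, 11 to 20 cm to its left or right.
- board: Fixed wooden pastry board 460 mm (x) by 740 mm (y), 20 mm thick, on the table; origin at the centre of its underside, so its top is 20 mm above it (z = 0.02). It may be turned a little; its x axis is parallel to the strip.
- loaf: A tin loaf of bread, 208 x 112 x 100 mm, standing on the board beyond one end of the pin's path; origin at its underside, loose. Leave it alone.
- scraper: A bench scraper with a steel blade and dark wooden handle, 100 x 90 mm, 18 mm high, lying on the board; origin at its underside, loose. Leave it alone.
- jar: A white closed jar with a metal cap, 72 mm across, 100 mm tall, on the board; origin at its underside, loose. Leave it alone.
- brush: A pastry brush, 200 mm long, lying on the board; origin at its underside, loose. Leave it alone.
- mug: A blue mug, 90 mm tall, on the board; origin at its underside, loose. Leave it alone.

How it is judged:
On the way:
1. the pin has been rolled over by more than 115 degrees (not slid) (angle between pin's own z axis and vertical above 2 rad).
At the end, for the whole second after the job is handed in: The pin lies still on the board, its centre within 12 mm of the strip's centreline and within 50 mm of the strip's middle along it, and parallel to the strip within 0.15 rad (y of pin in the frame of park between -0.012 and 0.012 m and x of pin in the frame of park between -0.05 and 0.05 m and angle between the x axis of pin and the x axis of park, either way round below 0.15 rad and height (world z) of pin between 0.05 and 0.06 m and linear speed of pin below 0.01 m/s and angular speed of pin below 0.3 rad/s); the robot touches nothing.
It fails at once if the pin is lifted more than 12 mm off the board (height (world z) of pin above 0.067 m).
It fails at once if the pin is touched while the grasp point is less than 62 mm above the board (fingertips near or below the pin's axis: gripped, or shoved from the side, not rolled from on top) (height (world z) of the grasp point below 0.082 m and contact force between any of the fingers, the arm and pin above 1 N).
It fails at once if the pin runs away faster than 0.3 m/s (linear speed of pin above 0.3 m/s).
It fails at once if a bystander is moved more than 15 mm (distance of any of loaf, scraper, jar, brush, mug from where it was at the start of the episode above 0.015 m).
It also fails if it takes over 64 s, if anything falls off the work surface, if the arm or the gripper's body presses on something with over 40 N, if the wrist force passes 120 N, or if a joint passes its speed limit or range.

## Working session

There is one attempt and no reset: what is moved stays moved. The work goes in short steps, Python scripts to look and compute and a tool call to move; the robot and the scene stay as the last step left them, time stands still between calls to the robot, and variables do not carry over. Pictures are saved under pics/ and viewed, and the job is handed in when it is done.

Besides the shell and the picture viewer there is one more tool, called after "Emit:" by a JSON object that holds its "method" and its "body", one argument or row to a line. drive_tool: Moves the arm, as the interface text tells. Its arguments: {"type":"object","properties":{"deltas":{"type":"array","items":{"type":"object","properties":{"slide":{"type":"array","items":{"type":"number"}},"delta_rot":{"type":"array","items":{"type":"number"}},"hand":{"type":"number"}}}}},"required":["deltas"]}

```bash
mkdir -p pics
python3 - <<'E'
from bench import ctrl
import cv2
o=ctrl.get_obs();print({k:o[k] for k in('time_s','eef_pos','eef_rot','wrist_force','opening')},ctrl.tcp_to_grasp)
for n in('side','top'):
    c=ctrl.camera(n);cv2.imwrite(f'pics/{n}0.png',c['frame'][:,:,::-1]);print(n,c['mtx'],c['R'],c['t'])
E
```

```text
{'time_s': 0.0, 'eef_pos': array([0.14410752, 0.55608873, 0.23040081]), 'eef_rot': array([-2.99990680e-04,  1.26588464e-01,  9.91954947e-01, -8.08073867e-04]), 'wrist_force': array([-0.24814503, -0.96860651, -0.30784954]), 'opening': 0.9974147895304364} 0.0187
side [[359.86691198   0.         246.56304549]
 [  0.         359.86691198 191.81198594]
 [  0.           0.           1.        ]] [[ 0.69113312 -0.72272517 -0.00182622]
 [-0.52911527 -0.50426189 -0.6824639 ]
 [ 0.49231294  0.47263969 -0.73091702]] [-0.42548222  0.35048294  0.61055225]
top [[356.39359396   0.         257.66148141]
 [  0.         356.39359396 187.36741172]
 [  0.           0.           1.        ]] [[-0.01777532 -0.99956444 -0.02355797]
 [-0.99066892  0.02079166 -0.13469518]
 [ 0.13512632  0.0209439  -0.990607  ]] [0.00108907 0.57495006 0.74587465]
```

View pics/top0.png

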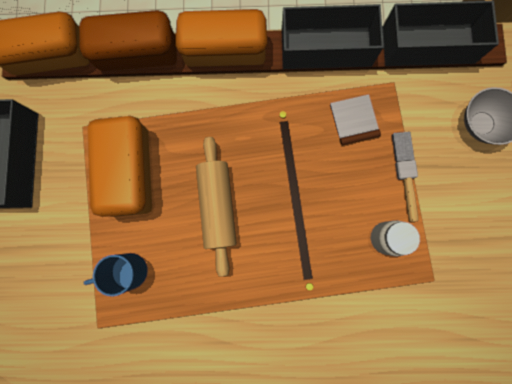

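View pics/side0.png

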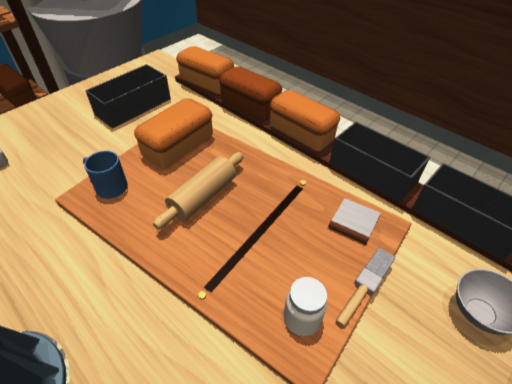

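The top view shows the pin from (210,140) to (222,275). The strip runs from (284,122) to (308,278), with studs at (283,115) and (310,287). The loaf and mug are left of the pin and everything else is right of the strip.

```bash
cat > h.py <<'E'
from bench import ctrl
import cv2, numpy as np
def cast(c,uv,z):
    uv=np.atleast_2d(uv).astype(float); d=np.c_[uv,np.ones(len(uv))]@np.linalg.inv(c['mtx']).T@c['R']
    o=-c['R'].T@c['t']; return o+d*((z-o[2])/d[:,2])[:,None]
def proj(c,X):
    p=(np.atleast_2d(X)@c['R'].T+c['t'])@c['mtx'].T; return p[:,:2]/p[:,2:]
def studs(c):
    hsv=cv2.cvtColor(c['frame'],cv2.COLOR_RGB2HSV)
    m=cv2.inRange(hsv,(22,120,120),(35,255,255)); n,l,s,ce=cv2.connectedComponentsWithStats(m)
    return [(s[i,4],ce[i]) for i in range(1,n) if s[i,4]>12],m
E
python3 - <<'E'
from h import *
for n in('top','side'):
    c=ctrl.camera(n); s,m=studs(c); print(n,[(a,ce.round(1),cast(c,ce,.026)[0].round(4)) for a,ce in s])
    f=c['frame']
    hsv=cv2.cvtColor(f,cv2.COLOR_RGB2HSV)
    for p in ([(215,200),(208,150),(222,265),(245,200),(180,200)] if n=='top' else [(200,190),(235,160),(165,218),(220,230)]): print(p,hsv[p[1],p[0]],f[p[1],p[0]])
c=ctrl.camera('top');cv2.imwrite('pics/crop.png',cv2.resize(c['frame'][120:300,170:330,::-1],None,fx=3,fy=3,interpolation=cv2.INTER_CUBIC))
E
```

```text
top [(np.int32(499), array([384. ,  77.1]), array([ 0.8282, -0.3071,  0.026 ])), (np.int32(565), array([166.8,  82.4]), array([0.8296, 0.1991, 0.026 ])), (np.int32(32), array([96.5, 79.6]), array([0.8414, 0.3663, 0.026 ])), (np.int32(49), array([381.9,  80.5]), array([ 0.8201, -0.3016,  0.026 ])), (np.int32(29), array([ 4.5, 86.9]), array([0.8295, 0.5858, 0.026 ])), (np.int32(51), array([162.4,  86.5]), array([0.8199, 0.2094, 0.026 ])), (np.int32(79), array([410.2,  88.6]), array([ 0.7987, -0.365 ,  0.026 ])), (np.int32(236), array([167.1,  95.7]), array([0.797 , 0.1979, 0.026 ])), (np.int32(33), array([428. ,  92.8]), array([ 0.7874, -0.4046,  0.026 ])), (np.int32(43), array([203.1,  98.6]), array([0.7877, 0.1134, 0.026 ])), (np.int32(258), array([430.9, 113.1]), array([ 0.739 , -0.4072,  0.026 ])), (np.int32(29), array([144.5, 111.1]), array([0.761, 0.25 , 0.026])), (np.int32(34), array([282.4, 114.3]), array([ 0.7449, -0.0697,  0.026 ])), (np.int32(59), array([ 62.2, 115.1]), array([0.7564, 0.4434, 0.026 ])), (np.int32(167), array([423.8, 123.1]), array([ 0.7158, -0.3894,  0.026 ]
[... 2170 characters left out ...]
., 377.]), array([ 0.1729, -0.4769,  0.026 ])), (np.int32(13), array([505., 380.]), array([ 0.1668, -0.5107,  0.026 ])), (np.int32(17), array([259., 383.]), array([ 0.1654, -0.0053,  0.026 ]))]
(215, 200) [ 19 135 200] [200 160  94]
(208, 150) [ 18 136 197] [197 156  92]
(222, 265) [ 19 134 198] [198 160  94]
(245, 200) [ 13 183 184] [184 110  52]
(180, 200) [ 14 184 173] [173 105  48]
side [(np.int32(15), array([302.7, 182.3]), array([ 0.7462, -0.0745,  0.026 ])), (np.int32(40), array([201.7, 294.4]), array([ 0.3608, -0.121 ,  0.026 ]))]
(200, 190) [ 17 129 200] [200 156  99]
(235, 160) [ 17 131 185] [185 143  90]
(165, 218) [ 17 129 200] [200 156  99]
(220, 230) [ 13 167 215] [215 133  74]
```

View pics/crop.png

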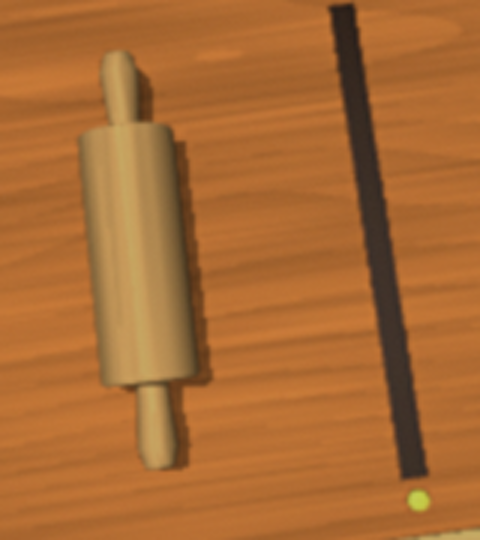

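```bash
cat >> h.py <<'E'
PC=np.array([.5529,-.0955]); 
def pin(c,n,verbose=0):
    f=c['frame'];hsv=cv2.cvtColor(f,cv2.COLOR_RGB2HSV)
    m=cv2.inRange(hsv,(15,70,60),(26,158,255))
    H=cv2.convexHull(proj(c,[[x,y,z] for z in(.02,.09) for x,y in[(.38,.17),(.74,.17),(.74,-.14),(.38,-.14)]]).astype(np.float32)).astype(int)
    r=np.zeros_like(m);cv2.fillPoly(r,[H],255);m&=r
    m=cv2.morphologyEx(m,cv2.MORPH_OPEN,np.ones((3,3)))
    k,l,s,ce=cv2.connectedComponentsWithStats(m);i=1+np.argmax(s[1:,4]);m=(l==i).astype(np.uint8)*255
    return m
def axis(c,m):
    """axis in world: slice silhouette, midline between edge rays via tangents: edges cast to plane of axis height"""
    ys,xs=np.nonzero(m); P=cast(c,np.c_[xs,ys],.055)[:,:2]
    mu=P.mean(0);w,v=np.linalg.eigh(np.cov((P-mu).T));d=v[:,1]*np.sign(v[0,1])
    s=(P-mu)@d
    return mu,d,s.min(),s.max(),P
def strip(c):
    g=cv2.cvtColor(c['frame'],cv2.COLOR_RGB2GRAY)
    m=cv2.inRange(g,0,70);r=np.zeros_like(m)
    H=proj(c,[[x,y,.02] for x,y in[(.38,-.06),(.73,-.03),(.73,-.12),(.38,-.16)]]).astype(int)
    cv2.fillPoly(r,[H],255);m&=r;ys,xs=np.nonzero(m);P=cast(c,np.c_[xs,ys],.02)[:,:2]
    mu=P.mean(0);w,v=np.linalg.eigh(np.cov((P-mu).T));d=v[:,1]*np.sign(v[0,1])
    s=(P-mu)@d; return mu,np.arctan2(d[1],d[0]),s.min(),s.max()
E
python3 - <<'E'
from h import *
for n in('top','side'):
    c=ctrl.camera(n);m=pin(c,n);cv2.imwrite(f'pics/m_{n}.png',m)
    mu,d,a,b,P=axis(c,m);print(n,'pin',mu,np.arctan2(d[1],d[0]),a,b,'mid',mu+d*(a+b)/2,'strip',strip(c),'cam',-c['R'].T@c['t'])
E
```

```text
top pin [0.53566122 0.08093697] 0.10277004247461641 -0.14796475348108012 0.15286234362337983 mid [0.5380971  0.08118819] strip (array([ 0.55266498, -0.09353924]), np.float64(0.12013491532659547), np.float64(-0.17255276771053202), np.float64(0.17934747039250223)) cam [ 0.46881722 -0.0264871   0.81633731]
side pin [0.53314806 0.07850732] 0.13983803934251327 -0.14428091898734782 0.1644614291886684 mid [0.54313982 0.07991372] strip (array([ 0.53561971, -0.09895179]), np.float64(0.12168324434930304), np.float64(-0.15763442964741092), np.float64(0.19717579665642185)) cam [ 0.17892795 -0.41934274  0.68467796]
```

View pics/m_top.png

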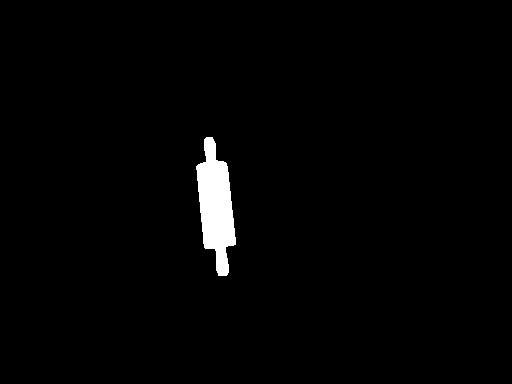

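View pics/m_side.png

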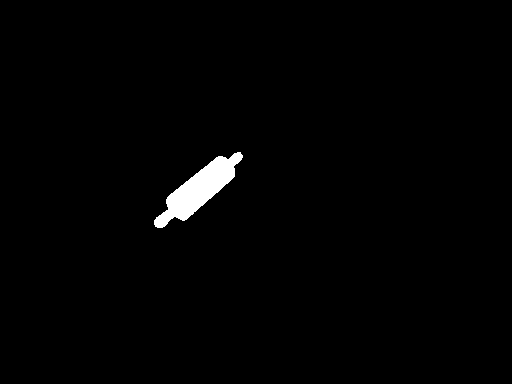

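Pin: centre about (0.538, 0.081), yaw about 0.11. Strip: centre about (0.553, -0.0945), yaw 0.12. So it has to roll about 177 mm in the strip's -y, with an along-strip error of about 6 mm, which is within tolerance. I'll turn the tool so its y axis lies along the pin. Two spread fingertips can then roll the barrel along tool -x.

Emit:
{"method": "drive_tool", "body": {
  "deltas": [
    {"slide":[0,0,0],"delta_rot":[0,0,0.0544],"hand":1},
    {"slide":[0,0,0],"delta_rot":[0,0,0.0544],"hand":1},
    {"slide":[0,0,0],"delta_rot":[0,0,0.0544],"hand":1},
    {"slide":[0,0,0],"delta_rot":[0,0,0.0544],"hand":1},
    {"slide":[0,0,0],"delta_rot":[0,0,0.0544],"hand":1}
  ]
}}

```text
time_s: 0.98
eef_pos: [0.1443, 0.5566, 0.2312]
eef_rot: [0.0, 0.529, 0.849, -0.0]
wrist_force: [0.4, -0.1, -0.2]
opening: 0.999
```

Emit:
{"method": "drive_tool", "body": {
  "deltas": [
    {"slide":[0,0,0],"delta_rot":[0,0,0.0544],"hand":1},
    {"slide":[0,0,0],"delta_rot":[0,0,0.0544],"hand":1},
    {"slide":[-1,0.6,0],"delta_rot":[0,0,0],"hand":1},
    {"slide":[-1,0.6,0],"delta_rot":[0,0,0],"hand":1},
    {"slide":[-1,0.6,0],"delta_rot":[0,0,0],"hand":1}
  ]
}}

```text
time_s: 1.6
eef_pos: [0.2525, 0.4172, 0.2314]
eef_rot: [0.0, 0.663, 0.749, 0.0]
wrist_force: [1.3, 0.2, -0.1]
opening: 1.001
```

Emit:
{"method": "drive_tool", "body": {
  "deltas": [
    {"slide":[-1,0.7,0],"delta_rot":[0,0,0],"hand":1},
    {"slide":[-1,0.7,0],"delta_rot":[0,0,0],"hand":1},
    {"slide":[-1,0.7,0],"delta_rot":[0,0,0],"hand":1},
    {"slide":[-1,0.7,0],"delta_rot":[0,0,0],"hand":1},
    {"slide":[0,0,0],"delta_rot":[0,0,0],"hand":1}
  ]
}}

```text
time_s: 2.22
eef_pos: [0.4174, 0.2338, 0.2315]
eef_rot: [0.001, 0.666, 0.746, 0.0]
wrist_force: [0.4, 1.5, -0.6]
opening: 1.003
```

Emit:
{"method": "drive_tool", "body": {
  "deltas": [
    {"slide":[-0.98,0.67,0],"delta_rot":[0,0,0],"hand":1},
    {"slide":[-0.98,0.67,0],"delta_rot":[0,0,0],"hand":1},
    {"slide":[-0.98,0.67,0],"delta_rot":[0,0,0],"hand":1},
    {"slide":[0,0,0.9],"delta_rot":[0,0,0],"hand":1},
    {"slide":[0,0,0.9],"delta_rot":[0,0,0],"hand":1}
  ]
}}

```text
time_s: 2.85
eef_pos: [0.5327, 0.1035, 0.1406]
eef_rot: [0.0, 0.663, 0.748, 0.001]
wrist_force: [0.3, 0.5, -0.8]
opening: 0.998
```

Run:
```python
from h import *
for n in('top','side'):
    c=ctrl.camera(n);cv2.imwrite(f'pics/{n}1.png',c['frame'][:,:,::-1])
print(ctrl.get_obs()['eef_pos'])
```

```text
[0.52777182 0.10401012 0.13611926]
```

View pics/side1.png

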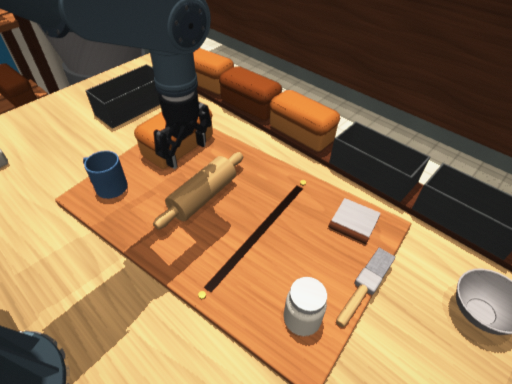

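View pics/top1.png

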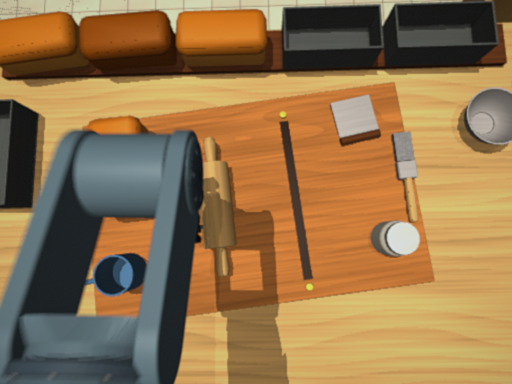

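The fingers are above and just behind the pin on its left side. Side view: tips near (170,160) and (205,140). Lowering.

Emit:
{"method": "drive_tool", "body": {
  "deltas": [
    {"slide":[-0.14,0.16,0.4],"delta_rot":[0,0,0],"hand":1},
    {"slide":[0,0,0.4],"delta_rot":[0,0,0],"hand":1},
    {"slide":[0,0,0.16],"delta_rot":[0,0,0],"hand":1},
    {"slide":[0,0,0.04],"delta_rot":[0,0,0],"hand":1},
    {"slide":[0,0,0.0],"delta_rot":[0,0,0],"hand":1}
  ]
}}

```text
time_s: 3.58
eef_pos: [0.5416, 0.0974, 0.0924]
eef_rot: [0.001, 0.663, 0.749, 0.0]
wrist_force: [-0.2, 0.3, -0.4]
opening: 0.998
```

Emit:
{"method": "drive_tool", "body": {
  "deltas": [
    {"slide":[0,0,0.1],"delta_rot":[0,0,0],"hand":1},
    {"slide":[0,0,0.06],"delta_rot":[0,0,0],"hand":1},
    {"slide":[0,0,0.04],"delta_rot":[0,0,0],"hand":1},
    {"slide":[0,0,0.02],"delta_rot":[0,0,0],"hand":1},
    {"slide":[0,0,0],"delta_rot":[0,0,0],"hand":1}
  ]
}}

```text
time_s: 4.2
eef_pos: [0.541, 0.097, 0.0802]
eef_rot: [-0.0, 0.663, 0.748, -0.0]
wrist_force: [0.4, -0.5, -0.3]
opening: 0.998
```

Emit:
{"method": "drive_tool", "body": {
  "deltas": [
    {"slide":[0,0,0.02],"delta_rot":[0,0,0],"hand":1},
    {"slide":[0,0,0.02],"delta_rot":[0,0,0],"hand":1},
    {"slide":[0,0,0.02],"delta_rot":[0,0,0],"hand":1},
    {"slide":[0,0,0],"delta_rot":[0,0,0],"hand":1},
    {"slide":[0,0,0],"delta_rot":[0,0,0],"hand":1}
  ]
}}

```text
time_s: 4.82
eef_pos: [0.5411, 0.097, 0.0773]
eef_rot: [0.0, 0.663, 0.748, -0.0]
wrist_force: [0.6, -1.7, -0.2]
opening: 0.998
```

Emit:
{"method": "drive_tool", "body": {
  "deltas": [
    {"slide":[0,0,0.02],"delta_rot":[0,0,0],"hand":1},
    {"slide":[0,0,0],"delta_rot":[0,0,0],"hand":1},
    {"slide":[0,0,0.02],"delta_rot":[0,0,0],"hand":1},
    {"slide":[0,0,0],"delta_rot":[0,0,0],"hand":1},
    {"slide":[0,0,0],"delta_rot":[0,0,0],"hand":1}
  ]
}}

```text
time_s: 5.45
eef_pos: [0.5412, 0.0971, 0.0754]
eef_rot: [0.0, 0.663, 0.748, 0.0]
wrist_force: [-0.4, 0.7, 2.0]
opening: 0.997
```

Emit:
{"method": "drive_tool", "body": {
  "deltas": [
    {"slide":[0,0,0.02],"delta_rot":[0,0,0],"hand":1},
    {"slide":[0,0,0],"delta_rot":[0,0,0],"hand":1},
    {"slide":[0,0,0.01],"delta_rot":[0,0,0],"hand":1},
    {"slide":[0,0,0],"delta_rot":[0,0,0],"hand":1},
    {"slide":[0,0,0],"delta_rot":[0,0,0],"hand":1}
  ]
}}

```text
time_s: 6.08
eef_pos: [0.5413, 0.0972, 0.0748]
eef_rot: [0.0, 0.663, 0.748, 0.0]
wrist_force: [-2.6, 0.8, 9.5]
opening: 0.998
```

Run:
```python
from h import *
c=ctrl.camera('side');cv2.imwrite('pics/side2.png',cv2.resize(c['frame'][90:250,110:310,::-1],None,fx=3.5,fy=3.5,interpolation=cv2.INTER_CUBIC))
```

```text
(no output)
```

View pics/side2.png

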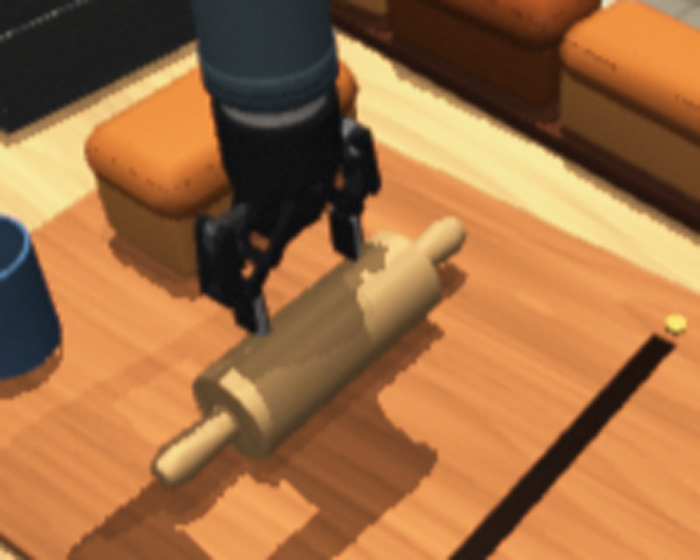

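Both tips are on the upper barrel with about 9.5 N and symmetric about its middle. First rolling stroke.

Emit:
{"method": "drive_tool", "body": {
  "deltas": [
    {"slide":[-0.1,0,-0.01],"delta_rot":[0,0,0],"hand":1},
    {"slide":[-0.2,0,-0.01],"delta_rot":[0,0,0],"hand":1},
    {"slide":[-0.2,0,0],"delta_rot":[0,0,0],"hand":1},
    {"slide":[-0.2,0,0],"delta_rot":[0,0,0],"hand":1},
    {"slide":[-0.1,0,0],"delta_rot":[0,0,0],"hand":1}
  ]
}}

```text
time_s: 6.75
eef_pos: [0.5455, 0.0567, 0.0766]
eef_rot: [-0.0, 0.663, 0.749, -0.001]
wrist_force: [-10.7, -0.7, 19.5]
opening: 1.0
```

```bash
cat >> h.py <<'E'
def rep(o=None):
    th=.12; d=np.array([np.cos(th),np.sin(th)]);n=np.array([-d[1],d[0]]);C=np.array([.5529,-.0945])
    t=ctrl.get_obs();e=t['eef_pos'];w=t['eef_rot']
    print('t',t['time_s'],'F',t['wrist_force'].round(1),'tcp x,y',((e[:2]-C)@d).round(4),((e[:2]-C)@n).round(4),'z',e[2].round(4))
    for nm in('top','side'):
        c=ctrl.camera(nm)
        try:
            m=pin(c,nm);mu,a,lo,hi,P=axis(c,m);p=mu+a*(lo+hi)/2-C;q=mu-C
            print(nm,'mid x,y',(p@d).round(4),(p@n).round(4),'cent y',(q@n).round(4),'yaw',(np.arctan2(a[1],a[0])-th).round(3),'len',(hi-lo).round(3))
        except Exception as ex: print(nm,ex)
        if o: cv2.imwrite(f'pics/{nm}_{o}.png',c['frame'][:,:,::-1])
E
python3 -c "
from h import *
rep('s1')"
```

```text
t 6.75 F [-10.7  -0.7  19.5] tcp x,y 0.0107 0.151 z 0.0766
top mid x,y -0.0579 0.1294 cent y 0.1303 yaw -0.174 len 0.055
side mid x,y 0.0098 0.1515 cent y 0.1514 yaw 0.006 len 0.308
```

View pics/side_s1.png

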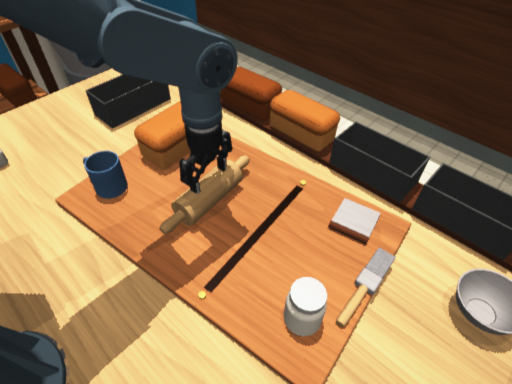

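Rolling, not sliding: the tip moved 41 mm and the pin about 22 mm. Continuing the stroke.

Emit:
{"method": "drive_tool", "body": {
  "deltas": [
    {"slide":[-0.15,0,-0.01],"delta_rot":[0,0,0],"hand":1},
    {"slide":[-0.2,0,0],"delta_rot":[0,0,0],"hand":1},
    {"slide":[-0.2,0,0.01],"delta_rot":[0,0,0],"hand":1},
    {"slide":[-0.15,0,0.01],"delta_rot":[0,0,0],"hand":1},
    {"slide":[0,0,0],"delta_rot":[0,0,0],"hand":1}
  ]
}}

```text
time_s: 7.48
eef_pos: [0.55, 0.0219, 0.0746]
eef_rot: [0.0, 0.663, 0.748, -0.0]
wrist_force: [-3.5, -2.0, 6.3]
opening: 0.999
```

```bash
python3 -c "
from h import *
rep()"
```

```text
t 7.475 F [-3.5 -2.   6.3] tcp x,y 0.0111 0.1159 z 0.0746
top mid x,y -0.0633 0.1521 cent y 0.153 yaw 0.151 len 0.134
side mid x,y 0.0098 0.132 cent y 0.1323 yaw -0.016 len 0.308
```

Emit:
{"method": "drive_tool", "body": {
  "deltas": [
    {"slide":[0,0,-0.2],"delta_rot":[0,0,0],"hand":1},
    {"slide":[0.35,0,-0.04],"delta_rot":[0,0,0],"hand":1},
    {"slide":[0.33,0,0.04],"delta_rot":[0,0,0],"hand":1},
    {"slide":[0,0,0.16],"delta_rot":[0,0,0],"hand":1},
    {"slide":[0,0,0.04],"delta_rot":[0,0,0],"hand":1}
  ]
}}

```text
time_s: 8.2
eef_pos: [0.5461, 0.0571, 0.075]
eef_rot: [-0.0, 0.663, 0.749, -0.0]
wrist_force: [-7.1, 1.6, 22.5]
opening: 1.0
```

```bash
python3 -c "
from h import *
rep()"
```

```text
t 8.2 F [-7.1  1.6 22.5] tcp x,y 0.0114 0.1513 z 0.075
top mid x,y -0.0652 0.1241 cent y 0.1262 yaw -0.255 len 0.163
side mid x,y 0.0092 0.1347 cent y 0.1346 yaw 0.015 len 0.309
```

Emit:
{"method": "drive_tool", "body": {
  "deltas": [
    {"slide":[-0.2,0,-0.03],"delta_rot":[0,0,0],"hand":1},
    {"slide":[-0.3,0,-0.01],"delta_rot":[0,0,0],"hand":1},
    {"slide":[-0.3,0,0],"delta_rot":[0,0,0],"hand":1},
    {"slide":[-0.3,0,0.01],"delta_rot":[0,0,0],"hand":1},
    {"slide":[-0.2,0,0.02],"delta_rot":[0,0,0],"hand":1}
  ]
}}

```text
time_s: 8.93
eef_pos: [0.5534, -0.0093, 0.0752]
eef_rot: [-0.0, 0.663, 0.749, -0.001]
wrist_force: [-7.4, -1.3, 11.5]
opening: 1.002
```

```bash
python3 -c "
from h import *
rep('s2')"
```

```text
t 8.925 F [-7.4 -1.3 11.5] tcp x,y 0.0107 0.0845 z 0.0752
top mid x,y -0.0613 0.1135 cent y 0.1131 yaw 0.264 len 0.15
side mid x,y 0.0093 0.0968 cent y 0.0973 yaw -0.027 len 0.308
```

View pics/side_s2.png

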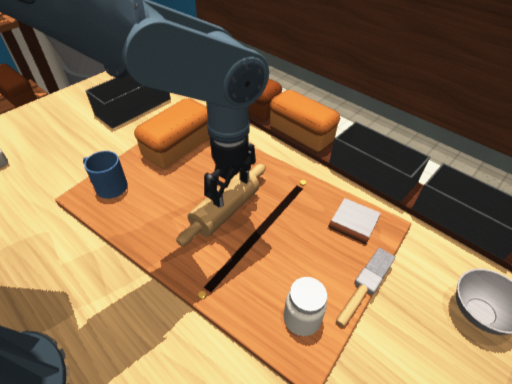

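Pin is now about 97 mm from the strip and parallel to it. Regrip for the next stroke.

Emit:
{"method": "drive_tool", "body": {
  "deltas": [
    {"slide":[0,0,-0.2],"delta_rot":[0,0,0],"hand":1},
    {"slide":[0.3,0,-0.04],"delta_rot":[0,0,0],"hand":1},
    {"slide":[0.3,0,0.04],"delta_rot":[0,0,0],"hand":1},
    {"slide":[0,0,0.16],"delta_rot":[0,0,0],"hand":1},
    {"slide":[0,0,0.03],"delta_rot":[0,0,0],"hand":1}
  ]
}}

```text
time_s: 9.65
eef_pos: [0.5502, 0.0223, 0.0755]
eef_rot: [-0.0, 0.663, 0.749, -0.0]
wrist_force: [-5.2, 0.5, 15.5]
opening: 0.999
```

```bash
python3 -c "
from h import *
rep()"
```

```text
t 9.65 F [-5.2  0.5 15.5] tcp x,y 0.0113 0.1162 z 0.0755
top mid x,y -0.0631 0.0768 cent y 0.0776 yaw -0.178 len 0.047
side mid x,y 0.0088 0.1006 cent y 0.1006 yaw 0.009 len 0.31
```

Emit:
{"method": "drive_tool", "body": {
  "deltas": [
    {"slide":[-0.2,0,-0.02],"delta_rot":[0,0,0],"hand":1},
    {"slide":[-0.3,0,-0.01],"delta_rot":[0,0,0],"hand":1},
    {"slide":[-0.3,0,0],"delta_rot":[0,0,0],"hand":1},
    {"slide":[-0.3,0,0.01],"delta_rot":[0,0,0],"hand":1},
    {"slide":[-0.25,0,0.02],"delta_rot":[0,0,0],"hand":1}
  ]
}}

```text
time_s: 10.38
eef_pos: [0.5581, -0.0461, 0.075]
eef_rot: [-0.0, 0.663, 0.749, -0.0]
wrist_force: [-1.2, -0.1, 1.2]
opening: 0.998
```

```bash
python3 -c "
from h import *
rep()"
```

```text
t 10.375 F [-1.2 -0.1  1.2] tcp x,y 0.0109 0.0474 z 0.075
top mid x,y -0.0429 0.0806 cent y 0.0791 yaw 0.254 len 0.146
side mid x,y 0.0085 0.0606 cent y 0.0615 yaw -0.044 len 0.309
```

Emit:
{"method": "drive_tool", "body": {
  "deltas": [
    {"slide":[0,0,-0.2],"delta_rot":[0,0,0],"hand":1},
    {"slide":[0.3,0,-0.04],"delta_rot":[0,0,0],"hand":1},
    {"slide":[0.3,0,0.04],"delta_rot":[0,0,0],"hand":1},
    {"slide":[0,0,0.16],"delta_rot":[0,0,0],"hand":1},
    {"slide":[0,0,0.03],"delta_rot":[0,0,0],"hand":1}
  ]
}}

```text
time_s: 11.1
eef_pos: [0.5548, -0.0151, 0.0762]
eef_rot: [0.0, 0.663, 0.749, -0.0]
wrist_force: [-4.8, 0.4, 15.3]
opening: 1.002
```

```bash
python3 -c "
from h import *
rep('s3')"
```

```text
t 11.1 F [-4.8  0.4 15.3] tcp x,y 0.0114 0.0786 z 0.0762
top mid x,y -0.0708 0.0759 cent y 0.0743 yaw -0.269 len 0.125
side mid x,y 0.0086 0.0664 cent y 0.0665 yaw -0.003 len 0.31
```

View pics/side_s3.png

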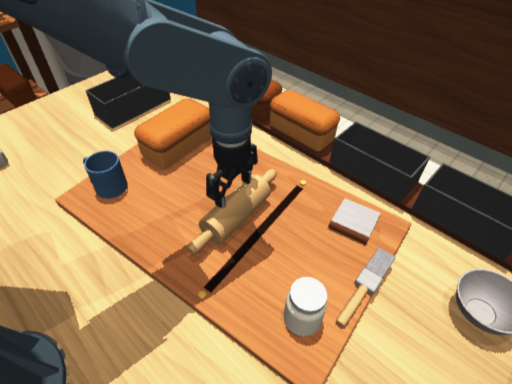

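Emit:
{"method": "drive_tool", "body": {
  "deltas": [
    {"slide":[-0.2,0,-0.01],"delta_rot":[0,0,0],"hand":1},
    {"slide":[-0.3,0,0],"delta_rot":[0,0,0],"hand":1},
    {"slide":[-0.3,0,0],"delta_rot":[0,0,0],"hand":1},
    {"slide":[-0.25,0,0.015],"delta_rot":[0,0,0],"hand":1},
    {"slide":[-0.15,0,0.02],"delta_rot":[0,0,0],"hand":1}
  ]
}}

```text
time_s: 11.82
eef_pos: [0.5617, -0.0763, 0.0747]
eef_rot: [-0.0, 0.663, 0.748, -0.001]
wrist_force: [-4.8, -1.4, 7.3]
opening: 1.0
```

```bash
python3 -c "
from h import *
rep()"
```

```text
t 11.825 F [-4.8 -1.4  7.3] tcp x,y 0.0109 0.017 z 0.0747
top mid x,y -0.0264 0.0511 cent y 0.0482 yaw 0.255 len 0.142
side mid x,y 0.0078 0.0294 cent y 0.0308 yaw -0.056 len 0.309
```

Emit:
{"method": "drive_tool", "body": {
  "deltas": [
    {"slide":[0,0,-0.2],"delta_rot":[0,0,0],"hand":1},
    {"slide":[0.3,0,-0.04],"delta_rot":[0,0,0],"hand":1},
    {"slide":[0.3,0,0.04],"delta_rot":[0,0,0],"hand":1},
    {"slide":[0,0,0],"delta_rot":[0,0,0],"hand":1},
    {"slide":[0,0,0],"delta_rot":[0,0,0],"hand":1}
  ]
}}

```text
time_s: 12.55
eef_pos: [0.5582, -0.045, 0.0843]
eef_rot: [-0.0, 0.663, 0.749, -0.0]
wrist_force: [-0.2, -0.2, 0.3]
opening: 0.997
```

```bash
python3 -c "
from h import *
rep('s4')"
```

```text
t 12.55 F [-0.2 -0.2  0.3] tcp x,y 0.0112 0.0485 z 0.0843
top mid x,y -0.0685 0.0392 cent y 0.0388 yaw -0.146 len 0.128
side mid x,y 0.0084 0.0363 cent y 0.0363 yaw 0.004 len 0.31
```

View pics/side_s4.png

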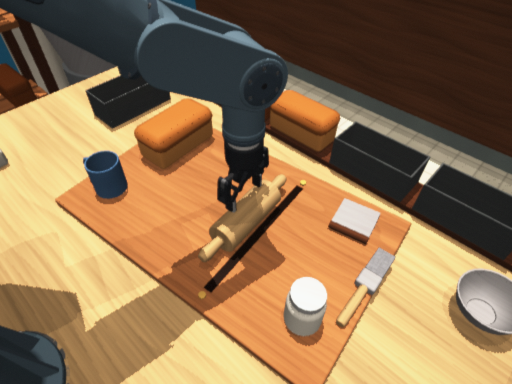

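View pics/top_s4.png

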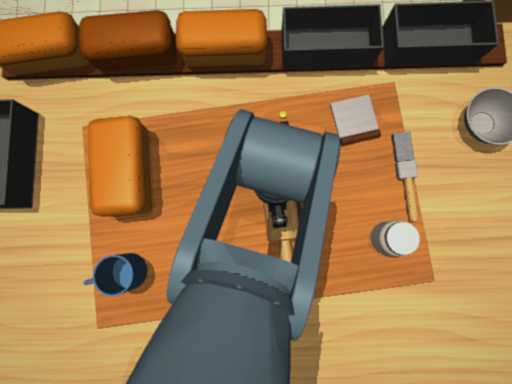

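The side view shows the pin about 36 mm from the strip's centreline, with the fingers clear. I'll do two shorter strokes, ending the last one near top-dead-centre.

Emit:
{"method": "drive_tool", "body": {
  "deltas": [
    {"slide":[0,0,0.17],"delta_rot":[0,0,0],"hand":1},
    {"slide":[-0.1,0,0],"delta_rot":[0,0,0],"hand":1},
    {"slide":[-0.2,0,0],"delta_rot":[0,0,0],"hand":1},
    {"slide":[-0.3,0,0],"delta_rot":[0,0,0],"hand":1},
    {"slide":[-0.2,0,0],"delta_rot":[0,0,0],"hand":1}
  ]
}}

```text
time_s: 13.28
eef_pos: [0.5633, -0.0864, 0.0765]
eef_rot: [0.0, 0.663, 0.748, -0.0]
wrist_force: [-3.3, -0.1, 6.7]
opening: 1.003
```

Emit:
{"method": "drive_tool", "body": {
  "deltas": [
    {"slide":[-0.1,0,0],"delta_rot":[0,0,0],"hand":1},
    {"slide":[0,0,0],"delta_rot":[0,0,0],"hand":1},
    {"slide":[0,0,-0.1],"delta_rot":[0,0,0],"hand":1},
    {"slide":[0,0,-0.14],"delta_rot":[0,0,0],"hand":1},
    {"slide":[0.5,0,0],"delta_rot":[0,0,0],"hand":1}
  ]
}}

```text
time_s: 13.9
eef_pos: [0.5617, -0.0665, 0.089]
eef_rot: [0.001, 0.664, 0.748, 0.0]
wrist_force: [-0.3, -0.0, 0.6]
opening: 0.999
```

```bash
python3 -c "
from h import *
rep('s5')"
```

```text
t 13.9 F [-0.3 -0.   0.6] tcp x,y 0.0121 0.0267 z 0.089
top mid x,y -0.0597 0.0181 cent y 0.0179 yaw 0.09 len 0.133
side mid x,y 0.0074 0.0134 cent y 0.0134 yaw 0.005 len 0.309
```

View pics/side_s5.png

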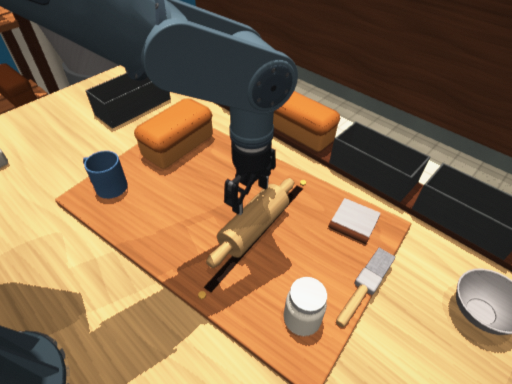

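Emit:
{"method": "drive_tool", "body": {
  "deltas": [
    {"slide":[0,0,0.2],"delta_rot":[0,0,0],"hand":1},
    {"slide":[0,0,0.04],"delta_rot":[0,0,0],"hand":1},
    {"slide":[-0.1,0,0],"delta_rot":[0,0,0],"hand":1},
    {"slide":[-0.2,0,0],"delta_rot":[0,0,0],"hand":1},
    {"slide":[-0.2,0,0],"delta_rot":[0,0,0],"hand":1}
  ]
}}

```text
time_s: 14.62
eef_pos: [0.5636, -0.0914, 0.0767]
eef_rot: [-0.0, 0.663, 0.748, -0.001]
wrist_force: [-4.9, -1.1, 10.2]
opening: 0.997
```

Emit:
{"method": "drive_tool", "body": {
  "deltas": [
    {"slide":[-0.1,0,0],"delta_rot":[0,0,0],"hand":1},
    {"slide":[-0.06,0,0],"delta_rot":[0,0,0],"hand":1},
    {"slide":[0,0,0],"delta_rot":[0,0,0],"hand":1},
    {"slide":[0,0,0],"delta_rot":[0,0,0],"hand":1},
    {"slide":[0,0,-0.02],"delta_rot":[0,0,0],"hand":1}
  ]
}}

```text
time_s: 15.25
eef_pos: [0.5646, -0.0989, 0.0769]
eef_rot: [-0.0, 0.663, 0.748, -0.0]
wrist_force: [-0.1, 0.1, -0.4]
opening: 0.999
```

```bash
python3 -c "
from h import *
rep()"
```

```text
t 15.25 F [-0.1  0.1 -0.4] tcp x,y 0.0111 -0.0058 z 0.0769
top mid x,y -0.0226 0.0167 cent y 0.0113 yaw 0.339 len 0.153
side mid x,y 0.0069 -0.0063 cent y -0.0059 yaw -0.027 len 0.309
```

Emit:
{"method": "drive_tool", "body": {
  "deltas": [
    {"slide":[0,0,-0.1],"delta_rot":[0,0,0],"hand":1},
    {"slide":[0,0,-0.6],"delta_rot":[0,0,0],"hand":1},
    {"slide":[0,0,-0.9],"delta_rot":[0,0,0],"hand":1},
    {"slide":[0,0,-0.9],"delta_rot":[0,0,0],"hand":1},
    {"slide":[1,-0.2,0],"delta_rot":[0,0,0],"hand":1}
  ]
}}

```text
time_s: 15.98
eef_pos: [0.5523, -0.0523, 0.2069]
eef_rot: [0.005, 0.665, 0.747, 0.002]
wrist_force: [-0.2, 1.7, -0.6]
opening: 1.0
```

Emit:
{"method": "drive_tool", "body": {
  "deltas": [
    {"slide":[1,-0.3,0],"delta_rot":[0,0,0],"hand":1},
    {"slide":[1,-0.4,0],"delta_rot":[0,0,0],"hand":1},
    {"slide":[1,-0.4,0],"delta_rot":[0,0,0],"hand":1},
    {"slide":[1,-0.4,0],"delta_rot":[0,0,0],"hand":1},
    {"slide":[1,-0.4,0],"delta_rot":[0,0,0],"hand":1}
  ]
}}

```text
time_s: 16.6
eef_pos: [0.4234, 0.1885, 0.2022]
eef_rot: [0.0, 0.663, 0.748, 0.0]
wrist_force: [0.7, 0.6, 0.2]
opening: 0.995
```

```bash
python3 -c "
from h import *
rep('s6')"
```

```text
t 16.6 F [0.7 0.6 0.2] tcp x,y -0.0947 0.2965 z 0.2022
top mid x,y 0.0025 0.0001 cent y 0.0002 yaw -0.017 len 0.304
side mid x,y 0.007 -0.0022 cent y -0.0022 yaw 0.005 len 0.309
```

View pics/side_s6.png

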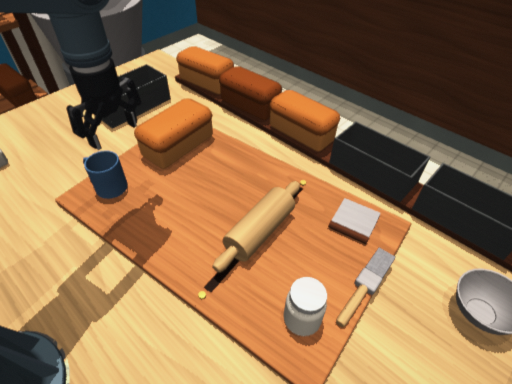

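View pics/top_s6.png

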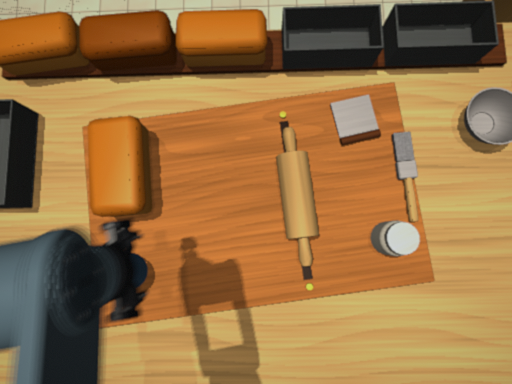

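The pin lies over the strip in both views, about 0–2 mm off the centreline and parallel to it. The bystanders look unmoved. One idle call to confirm it is still, then I'll hand in.

Emit:
{"method": "drive_tool", "body": {
  "deltas": [
    {"slide":[0,0,0],"delta_rot":[0,0,0],"hand":1},
    {"slide":[0,0,0],"delta_rot":[0,0,0],"hand":1},
    {"slide":[0,0,0],"delta_rot":[0,0,0],"hand":1},
    {"slide":[0,0,0],"delta_rot":[0,0,0],"hand":1},
    {"slide":[0,0,0],"delta_rot":[0,0,0],"hand":1}
  ]
}}

```text
time_s: 17.32
eef_pos: [0.4245, 0.1867, 0.202]
eef_rot: [-0.0, 0.663, 0.748, -0.0]
wrist_force: [-0.1, 0.6, 1.2]
opening: 1.002
```

```bash
python3 -c "
from h import *
rep()
ctrl.hand_in()"
```

```text
t 17.325 F [-0.1  0.6  1.2] tcp x,y -0.0938 0.2946 z 0.202
top mid x,y 0.0034 0.0002 cent y 0.0002 yaw -0.017 len 0.305
side mid x,y 0.0075 -0.0021 cent y -0.0021 yaw 0.005 len 0.308
the job is handed in; nothing more can be done
```

I rolled the pin about 175 mm across the board onto the dark strip and handed the job in at about 17 s. It took six strokes with two spread fingertips on top of the barrel. The tips travelled about twice as far as the pin, so it rolled through roughly 5 rad rather than sliding.

- **Position:** the top camera puts the pin 0.2 mm from the strip's centreline and 3 mm along it. The side camera says -2.1 mm and 7.5 mm.
- **Alignment and rest:** the pin is parallel to the strip within 0.02 rad, and its position was unchanged 0.7 s later.
- **Fingers and bystanders:** the fingers are lifted well clear of everything. I checked the loaf, scraper, jar, brush and mug only by eye in the pictures, and they look unmoved.
- **Disagreement:** the two cameras differ by about 2 mm across the strip and 4 mm along it, consistent with the calibration error and well inside the tolerances. While the arm hid part of the pin, the top view readings were useless and I relied on the side view.

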